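# Pull the dust filter for cleaning

## Robot

A 6-joint arm with a two-finger parallel gripper is mounted at the origin on the work surface. World frame = base frame: x ahead of the robot, y to its left, z up, the work surface at z = 0. Lengths are in mm, angles in degrees, forces in N, time in s.
With the tool pointing down it reaches from about 350 to 850 mm from the base axis. Payload 8.1 kg.
Tool frame: the origin (TCP) lies at the very end of the fingers, on their centre line; the grasp point (between the pads) lies 19 mm behind it (r.grip_point_offset is the distance from the TCP to the grasp point, in mm); z points along the fingers, y is the line along which they close (so a half turn about z gives the same grasp; the last joint's range is limited). The gripper opens to 85 mm and grips with 20 to 120 N. Pads are 22 mm wide; open, the fingers measure 114 mm over their backs; the gripper's body (76 mm by 85 mm) begins 54 mm behind the grasp point. The pads swing forward as they close: fully open they stand 13 mm farther back than shut.
Start: joints at [62.372, 7.471, 85.268, -0, 87.261, -4.893], TCP at [231.861, 553.395, 231.292] pointing down, gripper open.
Joint ranges: [-169.43, 169.43], [-51.17, 129.36], [1.28, 143.12], [-76.62, 256.62], [0, 156.53], [-152.29, 152.29]. Speed limits (degrees/s): [136.94, 136.94, 159.86, 180, 180, 180].

## Interface

Orientations are given as [roll, pitch, yaw] about the fixed x, y, z axes, in that order (R = Rz(yaw) Ry(pitch) Rx(roll)).
In Python, from bench import status, eyes, r gives the robot as it stands.
- The arm moves only by the shell command python3 -m handwheel 'ROWS' [FORCE]. ROWS is a JSON object whose one key "series" holds a list that holds one entry, the list of rows, each a list of 7 numbers: the shift along the tool's x, y, z in cm, then the turn, a rotation vector about the tool's x, y, z in rad, then the opening, from 0 (shut) to 1 (fully open). In form: {"series": [[[tx, ty, tz, rx, ry, rz, claw], ...]]}. A call has 1 to 12 rows; each row is the pose to reach, as a shift and turn from the pose commanded when the call began, along the tool's axes at that moment; what a row does not reach only later rows make up. A row lasts 1/8 s, in which the tool goes at most 62.5 mm and 10.7 degrees, less where a joint would pass 70% of its speed; a pose out of reach is approached as far as the arm can. A call with a gripper value outside its range is refused whole. The fingers move at their own pace and stop on an object; FORCE is the grip in N (left out, the last holds). Time passes only in rows, so rows that repeat a pose let the fingers close. It gives the time, the measured TCP pose, the force, the opening and the grip force at its end, in the units of the state.
- status.sense(): the state, without advancing time (a new reading comes with each control period).
- eyes.snapshot(name): name is "side" or "top"; returns a dict with "img" (384x512x3 uint8, red, green, blue), "mtx" (3x3 intrinsics, pixels), "R" (3x3) and "t" (3): a world point X has camera coordinates R X + t. Camera axes: x right, y down, z forward; pixel columns grow to the right and rows downward; lengths in mm; the calibration is good to about 2 mm. A picture is of the moment at which its call begins. There is no depth.
- r.hand_in(): hands the job in; it is judged then, once.
The state is a dict: "time": time; "joint_pos": joint angles; "qd": joint speeds; "joint_efforts": joint torques, N m; "tool_pos": TCP position; "tcp_rot": TCP orientation; "ft_force": force on the tool from outside, world axes, zero at the start; "wrist_torque": the same for the moment, N m; "finger_gap": finger opening in mm; "grip_force": force on a finger pad.
Only numpy, scipy, OpenCV 4.12 (cv2) and the standard library are available. Lean on these libraries where they do the work, as an engineer would, in place of code of your own. Each camera call takes 0.05 s, during which the arm holds its last target. There are 200 camera calls.

## Task

The bench dust filter needs cleaning. Slide the thin intake screen up out of its slot and stand it in the wooden caddy, let go of it, then pinch the two orange side catches of the filter cassette together and lift it straight out of the unit. Finish while holding the cassette upright and still by its pinched catches, at least 5 cm clear above the green unit, and leave the cup, the round wooden box and the tin where they are.

Things in the scene. Friction and masses are not known exactly. Their poses are not given: they have to be found in the camera images.
- unit: Green dust filter unit, fixed (place and yaw vary). Origin: on the bench under the middle of the cassette well; z up. Main block 150 x 140 mm (x, y), top 70 mm above the bench; at its +x end a motor box to x = 150 mm, 120 mm wide, 100 mm high. The cassette stands in an open well in the middle (floor 20 mm above the bench, about 2 mm play)
- slot (a point): Middle of the screen slot's floor, 35 mm above the bench, at unit y = +46.5 mm. The slot runs along the unit's x, 8 mm wide; aluminium cheeks guide the screen's ends at unit |x| 42 to 60 mm, y 38 to 55 mm, up to 100 mm above the bench. While the screen is in, it stands 11 mm from the left catch: no room for a finger
- screen: Thin intake screen, loose, 100 mm long (x) x 5 mm thick (y) x 125 mm tall (z), 0.08 to 0.17 kg, aluminium frame, dark mesh, blue band along the top edge. Origin: middle of its lower edge; z up along its height. It starts standing in the unit's slot, its x along the unit's x, its top edge 160 mm above the bench, and slides out straight up
- caddy: Open wooden caddy, fixed to the bench (place and yaw vary), 150 x 42 x 60 mm outside (x, y, z), walls and floor 6 mm, so the inside is 138 x 30 mm. Origin: centre of its underside. The screen stands in it with its lower edge on the floor and its length along the caddy's x; let go, it leans against a long wall (up to about 25 degrees)
- cassette: White filter cassette, loose, body 70 x 40 x 92 mm (x, y, z), 0.18 to 0.37 kg, paper pleats on top. Origin: centre of its underside. It starts in the unit's well, axes along the unit's, its underside 20 mm and its top 112 mm above the bench. Orange catches on its +y and -y sides; until both are pressed in, their teeth hold it under steel lips in the well
- catch_left (a joint): Orange spring catch on the cassette's +y side: 0 = out (latched), grows to 0.007 m when pressed in towards the cassette (stop). Needs about 3 N at first, 7 N fully in; its tooth is free of the lip from about 0.004 m, more if the cassette sits off centre: press it fully in
- catch_right (a joint): The same on the cassette's -y side: 0 = out, 0.007 m = fully pressed in
- catch_left_pad (a point): Middle of the left catch's outer press pad: 26 mm long (x), 35 mm tall (z), its middle 72.5 mm above the cassette's underside and, out, 33 mm from its mid plane. Over both pads 66 mm when out, 52 mm when pressed in. The pads' lower edges are 5 mm above the unit's top when the cassette is seated
- catch_right_pad (a point): Middle of the right catch's outer press pad, likewise at -y
- cup: Blue ceramic cup, loose, bystander, 72 mm across, 75 mm tall. Origin: centre of its underside
- hoop_box: Round bentwood box with lid, loose, bystander, 106 mm across, 60 mm tall. Origin: centre of its underside
- tin: Small red and steel tin, loose, bystander, 66 mm across, 85 mm tall. Origin: centre of its underside
There are look-alikes about, which are no part of the job. What is shaped like the screen but purple is not meant.

How it is judged:
By the outcome, as a careful person would: the job done as asked, in the order asked, and still so for the second after the job is handed in, while the arm keeps its last pose, push and grip.
It also fails if it takes over 61 s, if anything falls off the work surface, if the arm or the gripper's body presses on something with over 40 N, if the wrist force passes 120 N, or if a joint passes its speed limit or range.

## Working session

There is one attempt and no reset: what is moved stays moved. The work goes in short steps, Python scripts to look and compute and a shell command to move; the robot and the scene stay as the last step left them, time stands still between calls to the robot, and variables do not carry over. Pictures are saved under pics/ and viewed, at most 10 in all, crops included, and the job is handed in when it is done.

```bash
ls; mkdir -p pics; python3 - <<'E'
from bench import status, eyes, r
import cv2,numpy as np
ims=[]
for n in("side","top"):
    s=eyes.snapshot(n); cv2.imwrite(f"pics/{n}0.png",s["img"][:,:,::-1]); np.savez(f"{n}0.npz",**s)
    print(n,s["mtx"].round(1).tolist(),s["R"].round(3).tolist(),s["t"].round(1).tolist(), (-s["R"].T@s["t"]).round())
print(status.sense())
E
```

```text
pics
side [[353.5, 0.0, 254.5], [0.0, 353.5, 191.3], [0.0, 0.0, 1.0]] [[0.833, -0.553, 0.012], [-0.365, -0.566, -0.74], [0.415, 0.612, -0.673]] [-460.0, 255.4, 944.8] [  84. -688.  830.]
top [[497.6, 0.0, 265.0], [0.0, 497.6, 189.0], [0.0, 0.0, 1.0]] [[0.013, -1.0, 0.003], [-0.996, -0.013, -0.085], [0.085, -0.002, -0.996]] [-25.4, 552.6, 1874.2] [ 392.  -14. 1914.]
{'time': 0.1, 'joint_pos': array([ 6.23734525e+01,  7.51262677e+00,  8.53228703e+01,  5.59489718e-04,
        8.72622418e+01, -4.89019963e+00]), 'qd': array([ 0.12427858, -0.08519084, -0.08236994, -0.0307781 , -0.07872015,
       -0.00984035]), 'joint_efforts': array([ 7.53635086e-04, -5.70948565e+01, -5.01944983e+01, -1.75602208e-04,
        8.14482453e-03,  7.14646058e-05]), 'tool_pos': array([231.61116256, 552.95408481, 230.33171908]), 'tcp_rot': array([-1.79902665e+02, -8.88866022e-03,  1.57263617e+02]), 'ft_force': array([0.70317123, 0.01248053, 0.67287938]), 'wrist_torque': array([-0.00139867, -0.00352593, -0.03008005]), 'grip_force': 0.0, 'finger_gap': 85.60318043430036}
```

View pics/side0.png

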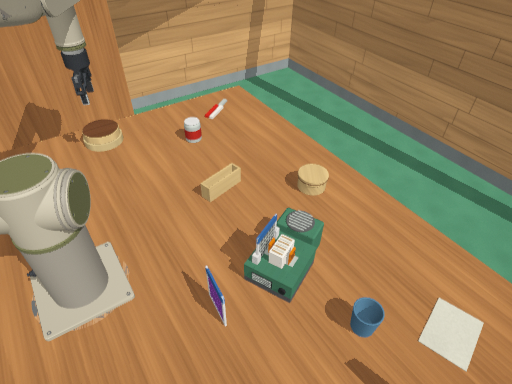

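View pics/top0.png

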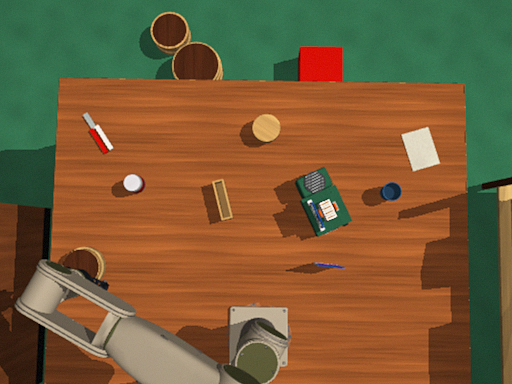

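The side view shows the unit at about (285,255), the screen's blue band at (267,232), the caddy at (221,182), and the purple look-alike at (216,295). In the top view the unit is at (323,205), the caddy at (222,200) and the purple look-alike at (328,265). Next I'll enlarge these areas.

```bash
python3 - <<'E'
import cv2,numpy as np
a=cv2.imread("pics/top0.png");b=cv2.imread("pics/side0.png")
f=lambda i,x,y,w,h,k:cv2.resize(i[y:y+h,x:x+w],None,fx=k,fy=k,interpolation=cv2.INTER_NEAREST)
A=f(a,285,160,80,80,5);B=f(a,200,170,40,60,5);C=f(b,240,195,90,110,5)
A2=np.zeros((550,850,3),np.uint8)
A2=np.zeros((550,800,3),np.uint8);A2[:400,:350]=A[:,:350];A2[:550,350:]=C
A2[400:550,:200]=f(a,205,175,40,50,3)[:150,:].copy()[:, :120].repeat(1,1) if 0 else 0
cv2.imwrite("pics/z1.png",A2)
D=np.zeros((400,760,3),np.uint8);D[:300,:200]=B;D[:,200:600]=f(b,190,150,80,80,5);cv2.imwrite("pics/z2.png",D)
E
```

```text
(no output)
```

View pics/z1.png

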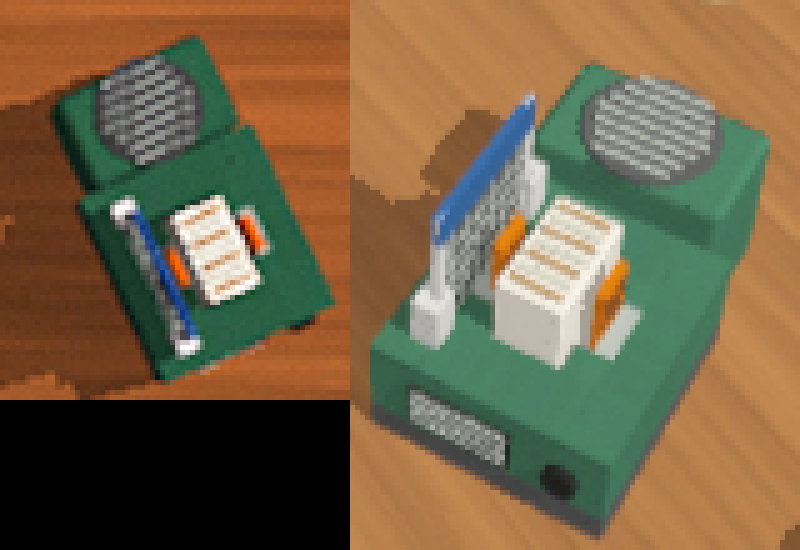

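View pics/z2.png

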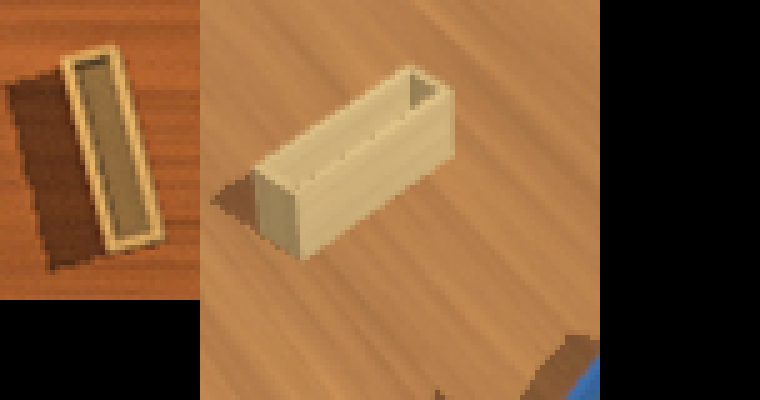

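z1 shows the unit with the screen between two white cheeks, its blue band on the left, and the cassette with two orange catches. z2 shows the caddy, with clear rim corners in both views. Next I'll measure with masks.

```bash
cat > h.py <<'E'
import numpy as np,cv2
def cast(s,uv,z):
    K,R,t=s["mtx"],s["R"],s["t"]; c=-R.T@t
    d=(R.T@np.linalg.inv(K)@np.c_[np.atleast_2d(uv),np.ones(len(np.atleast_2d(uv)))].T).T
    return c+d*((z-c[2])/d[:,2])[:,None]
def proj(s,X):
    q=(s["R"]@np.atleast_2d(X).T).T+s["t"]; q=(s["mtx"]@q.T).T; return q[:,:2]/q[:,2:]
def mask(s,lo,hi,box):
    h=cv2.cvtColor(s["img"],cv2.COLOR_RGB2HSV); m=cv2.inRange(h,lo,hi); k=np.zeros_like(m)
    x,y,w,g=box; k[y:y+g,x:x+w]=m[y:y+g,x:x+w]; return k
def pts(m): return np.argwhere(m)[:,::-1].astype(float)
def yaw(a,b): return np.degrees(np.arctan2(*(b-a)[1::-1]))
E
python3 - <<'E'
from h import *
T=dict(np.load("top0.npz"));S=dict(np.load("side0.npz"))
def blobs(m):
    n,l,st,c=cv2.connectedComponentsWithStats(m)
    return [(st[i,4],c[i].round(2)) for i in range(1,n) if st[i,4]>5]
for n,s,b in(("top",T,(285,160,80,80)),("side",S,(240,195,90,110))):
    m=mask(s,(5,190,150),(18,255,255),b); 
    for a,c in blobs(m): print(n,"orange",a,c,cast(s,c,92.5).round(1))
    m=mask(s,(100,130,60),(125,255,255),b); p=pts(m)
    (cx,cy),_,_=cv2.minAreaRect(p.astype(np.float32))
    vx,vy,_,_=cv2.fitLine(p.astype(np.float32),cv2.DIST_L2,0,.01,.01).ravel()
    q=(p-p.mean(0))@[vx,vy]; e=np.array([p.mean(0)+[vx*k,vy*k] for k in(q.min(),q.max())]);w=cast(s,e,157)
    print(n,"blue",len(p),p.mean(0),cast(s,p.mean(0),154).round(1),"len",np.linalg.norm(w[1]-w[0]),"yaw",yaw(w[1],w[0]),w.round(1).tolist())
    m=mask(s,(40,100,40),(95,255,255),b)
    m=cv2.morphologyEx(m,cv2.MORPH_CLOSE,np.ones((9,9)));c=max(cv2.findContours(m,0,2)[0],key=cv2.contourArea)
    ap=cv2.approxPolyDP(c,2.5,True)[:,0]; print(n,"unit",ap.tolist(),cast(s,ap,70)[:,:2].round().tolist())
for n,s,b in(("top",T,(205,172,35,55)),("side",S,(198,160,50,45))):
    m=mask(s,(15,60,110) if n=="top" else (17,70,150),(30,135,255),b); m=cv2.morphologyEx(m,cv2.MORPH_CLOSE,np.ones((9,9)))
    c=max(cv2.findContours(m,0,2)[0],key=cv2.contourArea);ap=cv2.approxPolyDP(c,2.,True)[:,0]
    r=cv2.minAreaRect(c); print(n,"caddy",ap.tolist(),r,cast(s,r[0],60),cast(s,cv2.boxPoints(r),60)[:,:2].round(1).tolist())
# white cassette top in top view
m=mask(T,(0,0,130),(40,90,255),(315,192,25,32));print(blobs(m),[cast(T,c,112).round(1) for a,c in blobs(m)])
# caddy rim corners read by eye from z2 -> rays at z=60
ct=np.array([[212.3,182],[223.6,179.3],[232.6,217.6],[221.6,220.2]]);cs=np.array([[231.9,163.1],[240.7,168.2],[209.7,187.8],[201.,183.6]])
print(cast(T,ct,60).round(1).tolist(),cast(T,ct.mean(0),60),cast(S,cs,60).round(1).tolist(),cast(S,cs.mean(0),60))
E
```

```text
top orange 78 [291.73 169.63] [[ 620.1 -115.6   92.5]]
top orange 6 [301.33 161.17] [[ 652.1 -150.8   92.5]]
top orange 329 [331.51 171.89] [[ 613.7 -262.4   92.5]]
top orange 22 [341.91 162.41] [[ 649.5 -300.7   92.5]]
top orange 24 [356.67 162.25] [[ 650.8 -355.3   92.5]]
top orange 8 [294.12 162.62] [[ 646.3 -124.2   92.5]]
top orange 8 [334.38 163.  ] [[ 646.9 -272.9   92.5]]
top orange 6 [300.5 165.5] [[ 635.9 -147.8   92.5]]
top orange 55 [356.16 175.98] [[ 599.7 -353.3   92.5]]
top orange 15 [286.13 176.67] [[593.8 -95.2  92.5]]
top orange 8 [362.75 174.88] [[ 604.1 -377.6   92.5]]
top orange 83 [357.35 188.11] [[ 554.9 -357.5   92.5]]
top orange 7 [347.43 186.43] [[ 560.6 -321.    92.5]]
top orange 90 [352.41 202.84] [[ 500.4 -339.2   92.5]]
top orange 9 [351.44 199.56] [[ 512.4 -335.7   92.5]]
top orange 11 [334.82 206.27] [[ 487.  -274.7   92.5]]
top orange 15 [350.73 207.73] [[ 482.4 -333.    92.5]]
top orange 14 [320.14 213.14] [[ 461.1 -220.9   92.5]]
top orange 273 [344.5  230.02] [[ 400.7 -310.1   92.5]]
top orange 12 [362.92 230.5 ] [[ 399.8 -377.4   92.5]]
top orange
[... 1693 characters left out ...]
] [[573.7, 176.9], [573.7, 176.9], [573.7, 176.9], [573.7, 176.9]]
side caddy [[238, 166], [230, 163], [203, 181], [202, 196], [211, 201], [240, 181]] ((220.7692108154297, 181.65383911132812), (21.355958938598633, 47.14951705932617), 56.3099365234375) [[491.47148569 112.87059471  60.        ]] [[410.7, 139.8], [592.3, 191.5], [574.7, 85.1], [404.0, 44.7]]
[(np.int32(213), array([327.69, 209.35]))] [array([[ 474.5, -246.1,  112. ]])]
[[573.7, 179.5, 60.0], [584.4, 137.5, 60.0], [441.6, 101.1, 60.0], [431.4, 141.8, 60.0]] [[507.5099497  139.93650436  60.        ]] [[574.3, 179.3, 60.0], [585.2, 137.9, 60.0], [445.9, 105.6, 60.0], [431.7, 139.6, 60.0]] [[506.98786234 139.8777695   60.        ]]
```

```bash
python3 - <<'E'
from h import *
T=dict(np.load("top0.npz"));S=dict(np.load("side0.npz"))
t=lambda p:np.array([285,160])+np.array(p)/5-.5
s=lambda p:np.array([240,195])+(np.array(p)-[350,0])/5-.5
def show(n,im,p,z):
    w=cast(im,p,z)[:,:2];print(n,w.round().tolist(),"mean",w.mean(0).round(1),"yaws",[round(float(yaw(w[i],w[(i+1)%len(w)])),1) for i in range(len(w))],"len",[round(float(np.linalg.norm(w[i]-w[(i+1)%len(w)]))) for i in range(len(w))])
show("unitT",T,t([(80,200),(250,125),(335,303),(160,380)]),70)
show("unitS",S,s([(372,347),(607,462),(735,260)]),70)
show("casT",T,t([(168,212),(220,193),(262,285),(212,305)]),112)
show("casS",S,s([(565,199),(623,228),(562,310),(497,277)]),112)
show("motT",T,t([(55,100),(195,37),(240,125)]),100)
show("motS",S,s([(588,63),(768,133),(710,222)]),100)
show("scrS top",S,s([(433,210),(533,93)]),160)
show("scrT top",T,t([(188,343),(128,205)]),160)
E
```

```text
unitT [[512.0, -150.0], [569.0, -277.0], [438.0, -340.0], [379.0, -210.0]] mean [ 474.5 -244.3] yaws [-65.5, -154.4, 114.3, 24.4] len [139, 146, 142, 145]
unitS [[375.0, -216.0], [435.0, -338.0], [572.0, -276.0]] mean [ 460.5 -276.5] yaws [-63.6, 24.3, 163.2] len [136, 150, 206]
casT [[501.0, -211.0], [515.0, -249.0], [449.0, -279.0], [434.0, -243.0]] mean [ 474.9 -245.7] yaws [-69.2, -155.3, 112.4, 25.6] len [40, 73, 39, 74]
casS [[496.0, -218.0], [510.0, -250.0], [451.0, -275.0], [435.0, -240.0]] mean [ 472.9 -245.9] yaws [-67.4, -156.8, 113.8, 20.7] len [35, 64, 38, 65]
motT [[583.0, -129.0], [631.0, -232.0], [566.0, -265.0]] mean [ 593.4 -208.7] yaws [-65.0, -152.8, 83.0] len [113, 73, 137]
motS [[577.0, -133.0], [628.0, -233.0], [558.0, -265.0]] mean [ 587.9 -210.4] yaws [-62.8, -155.4, 81.9] len [112, 77, 133]
scrS top [[409.0, -219.0], [498.0, -181.0]] mean [ 453.9 -200.1] yaws [23.2, -156.8] len [97, 97]
scrT top [[406.0, -220.0], [503.0, -178.0]] mean [ 454.4 -199. ] yaws [23.8, -156.2] len [106, 106]
```

```bash
cat >> h.py <<'E'
from scipy.spatial.transform import Rotation as Ro
def goal(x,y,z,yw):
    from bench import status
    q=status.sense(); R0=Ro.from_euler("xyz",q["tcp_rot"],degrees=True); R1=Ro.from_euler("xyz",[180,0,yw],degrees=True)
    print("from",q["time"],q["tool_pos"].round(1),q["tcp_rot"].round(1),"gap",round(q["finger_gap"],1),"F",q["ft_force"].round(1),"grip",q["grip_force"])
    print("shift cm",(R0.inv().apply(np.array([x,y,z])-q["tool_pos"])/10).round(2),"rot",(R0.inv()*R1).as_rotvec().round(3))
E
python3 -c "
from h import *
goal(454.3,-201,232,24.5)"
```

```text
from 0.1 [231.6 553.  230.3] [-179.9   -0.   157.3] gap 85.6 F [0.7 0.  0.7] grip 0.0
shift cm [-49.68 -60.93  -0.07] rot [-1.000e-03  2.000e-03  2.317e+00]
```

```bash
python3 -m handwheel '{"series": [[[-4,-5,0,0,0,0.18,0.6],[-9,-11,0,0,0,0.36,0.6],[-14,-17,0,0,0,0.54,0.6],[-19,-23,0,0,0,0.72,0.6],[-24,-29,0,0,0,0.9,0.6],[-29,-35,0,0,0,1.08,0.6],[-34,-41,0,0,0,1.26,0.6],[-39,-47,0,0,0,1.44,0.6],[-44,-53,0,0,0,1.62,0.6],[-49.7,-60.9,-0.1,0,0,1.8,0.6],[-49.7,-60.9,-0.1,0,0,1.98,0.6],[-49.7,-60.9,-0.1,0,0,2.16,0.6]]]}' 30; python3 -c "
from h import *
goal(454.3,-201,232,24.5)"
```

```text
time: 1.6
tool_pos: [445.3, -167.7, 231.9]
tcp_rot: [-180.0, -0.0, 33.1]
ft_force: [0.4, 0.5, 0.8]
finger_gap: 51.5
grip_force: 0.0
from 1.6 [ 445.3 -167.7  231.9] [-180.    -0.    33.1] gap 51.5 F [0.4 0.5 0.8] grip 0.0
shift cm [-1.07  3.28 -0.01] rot [-0.    -0.     0.151]
```

```bash
python3 -m handwheel '{"series": [[[0,0,0,0,0,0.15,0.6],[0,0,0,0,0,0.15,0.6],[0,0,0,0,0,0.15,0.6]]]}'; python3 -c "
from h import *
goal(454.3,-201,232,24.5)"
```

```text
time: 1.98
tool_pos: [445.2, -164.9, 231.9]
tcp_rot: [-180.0, 0.0, 25.1]
ft_force: [0.0, 0.2, 0.1]
finger_gap: 51.7
grip_force: 0.0
from 1.975 [ 445.2 -164.9  231.9] [-180.     0.    25.1] gap 51.7 F [0.  0.2 0.1] grip 0.0
shift cm [-0.71  3.66 -0.01] rot [-0.     0.     0.011]
```

```bash
python3 -m handwheel '{"series": [[[-0.7,3.66,0,0,0,0.011,0.6],[-0.7,3.66,2,0,0,0.011,0.6],[-0.7,3.66,5,0,0,0.011,0.6],[-0.7,3.66,5,0,0,0.011,0.6]]]}'; python3 - <<'E'
from h import *
from bench import eyes
goal(454.3,-201,126,24.5)
a=eyes.snapshot("top")["img"][150:240,280:370,::-1];b=eyes.snapshot("side")["img"][150:270,220:320,::-1]
o=np.zeros((480,800,3),np.uint8);o[:360,:360]=cv2.resize(a,None,fx=4,fy=4);o[:,380:780]=cv2.resize(b,None,fx=4,fy=4,interpolation=cv2.INTER_CUBIC)
cv2.imwrite("pics/c1.png",o)
E
```

```text
time: 2.48
tool_pos: [452.4, -199.5, 179.0]
tcp_rot: [-179.7, 0.2, 24.4]
ft_force: [-0.2, 0.8, -0.5]
finger_gap: 51.2
grip_force: 0.0
from 2.475 [ 452.4 -199.5  179. ] [-179.7    0.2   24.4] gap 51.2 F [-0.2  0.8 -0.5] grip 0.0
shift cm [0.13 0.24 5.3 ] rot [-0.005  0.003 -0.001]
```

View pics/c1.png

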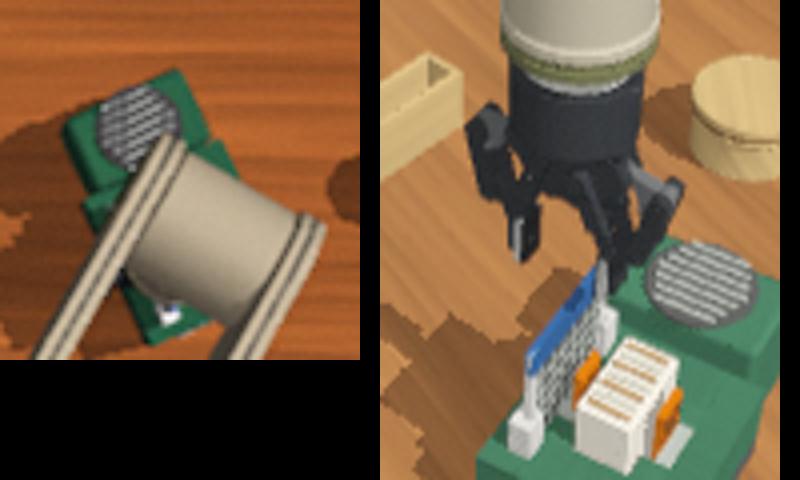

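In c1 the fingers straddle the blue band, at about (570,310) in the crop, and line up with the screen. I'll descend and close.

```bash
python3 -m handwheel '{"series": [[[0.1,0.2,2.5,-0.005,0.003,0,0.6],[0.1,0.2,5.3,-0.005,0.003,0,0.6],[0.1,0.2,5.3,-0.005,0.003,0,0.6],[0.1,0.2,5.3,-0.005,0.003,0,0],[0.1,0.2,5.3,-0.005,0.003,0,0],[0.1,0.2,5.3,-0.005,0.003,0,0],[0.1,0.2,5.3,-0.005,0.003,0,0],[0.1,0.2,5.3,-0.005,0.003,0,0]]]}' 30; python3 -c "
from h import *
goal(454.3,-201,126,24.5)"
```

```text
time: 3.58
tool_pos: [457.1, -203.5, 130.7]
tcp_rot: [179.6, -0.3, 24.3]
ft_force: [-0.1, 1.0, 6.7]
finger_gap: 4.9
grip_force: 30.3
from 3.575 [ 457.1 -203.5  130.7] [179.6  -0.3  24.3] gap 4.9 F [-0.1  1.   6.7] grip 30.26528388261795
shift cm [-0.15 -0.34  0.47] rot [ 0.007 -0.005 -0.004]
```

```bash
python3 -m handwheel '{"series": [[[0,0,0,0,0,0,0],[0,0,-0.5,0,0,0,0],[0,0,-1.5,0,0,0,0],[0,0,-3,0,0,0,0],[0,0,-5,0,0,0,0],[0,0,-7,0,0,0,0],[0,0,-9,0,0,0,0],[0,0,-10.5,0,0,0,0],[0,0,-10.5,0,0,0,0],[0,0,-10.5,0,0,0,0]]]}' 50; python3 - <<'E'
from h import *
from bench import eyes
goal(507.5,140,235,14.5)
b=eyes.snapshot("side")["img"][150:290,220:360,::-1]
cv2.imwrite("pics/c2.png",cv2.resize(b,None,fx=4,fy=4))
E
```

```text
time: 4.82
tool_pos: [455.3, -202.5, 233.5]
tcp_rot: [179.8, -0.1, 24.3]
ft_force: [-0.1, 0.3, -0.5]
finger_gap: 4.2
grip_force: 50.9
from 4.825 [ 455.3 -202.5  233.5] [ 1.798e+02 -1.000e-01  2.430e+01] gap 4.2 F [-0.1  0.3 -0.5] grip 50.92044174671173
shift cm [ 18.84 -29.08  -0.23] rot [ 0.004 -0.003  0.171]
```

View pics/c2.png

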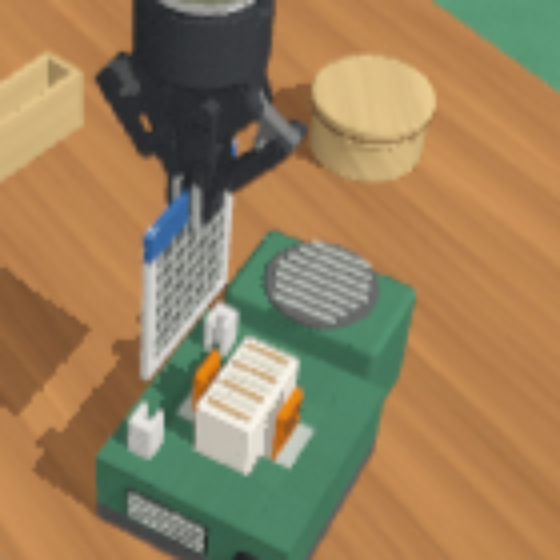

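c2 shows the screen held upright and clear of the cheeks, its lower edge running from about (150,375) to (232,290) in the crop. I'll carry it to the caddy.

```bash
python3 -m handwheel '{"series": [[[1,-1.5,0,0,0,0.01,0],[3,-4.5,0,0,0,0.03,0],[5,-8,0,0,0,0.05,0],[7.5,-12,0,0,0,0.07,0],[10,-16,0,0,0,0.1,0],[12.5,-20,0,0,0,0.12,0],[15,-23.5,0,0,0,0.14,0],[17,-26.5,0,0,0,0.16,0],[18.3,-28.3,0,0,0,0.171,0],[18.8,-29.1,0,0,0,0.171,0],[18.8,-29.1,0,0,0,0.171,0],[18.8,-29.1,0,0,0,0.171,0]]]}'; python3 - <<'E'
from h import *
from bench import eyes
goal(507.5,140,200,14.5)
s=eyes.snapshot("side");np.savez("side2.npz",**s)
b=s["img"][90:240,160:310,::-1]
# predicted caddy inner rim and screen outline drawn as dots
o=cv2.resize(b,None,fx=4,fy=4)
cv2.imwrite("pics/c3.png",o)
E
```

```text
time: 6.38
tool_pos: [507.2, 139.0, 233.0]
tcp_rot: [179.7, -0.2, 14.4]
ft_force: [-0.2, 1.2, -0.6]
finger_gap: 4.3
grip_force: 50.8
from 6.375 [507.2 139.  233. ] [179.7  -0.2  14.4] gap 4.3 F [-0.2  1.2 -0.6] grip 50.84198176860809
shift cm [ 0.04 -0.11  3.3 ] rot [ 0.005 -0.003 -0.001]
```

View pics/c3.png

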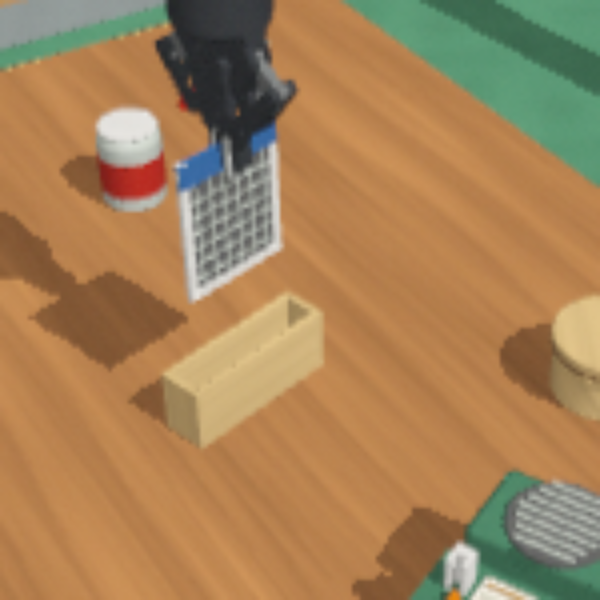

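c3 shows the screen hanging over the caddy, with its lower corners at crop (193,299) and (281,246). I'll check these against the caddy at the expected lower-edge height.

```bash
python3 - <<'E'
from h import *
S=dict(np.load("side2.npz"))
w=cast(S,np.array([[160,90]])+np.array([[193,299],[281,246]])/4-.5,233-95.7);print(w.round(1),w.mean(0),yaw(w[0],w[1]),np.linalg.norm(w[1]-w[0]))
E
```

```text
[[457.6 128.5 137.3]
 [552.7 152.4 137.3]] [505.1762829  140.43290403 137.3       ] 14.112688432563719 98.02112919701909
```

```bash
python3 -m handwheel '{"series": [[[0,0,1,0,0,0,0],[0,0,3,0,0,0,0],[0,0,5,0,0,0,0],[0,0,7,0,0,0,0],[0,0,9,0,0,0,0],[0,0,10.5,0,0,0,0],[0,0,11.5,0,0,0,0],[0,0,12.3,0,0,0,0],[0,0,12.6,0,0,0,0],[0,0,12.8,0,0,0,0],[0,0,12.8,0,0,0,0],[0,0,12.8,0,0,0,0]]]}'; python3 -c "
from h import *
goal(507.5,140,102,14.5)"
```

```text
time: 7.92
tool_pos: [508.3, 139.5, 105.7]
tcp_rot: [179.7, -0.3, 14.5]
ft_force: [0.1, 1.3, -0.7]
finger_gap: 4.3
grip_force: 50.8
from 7.925 [508.3 139.5 105.7] [179.7  -0.3  14.5] gap 4.3 F [ 0.1  1.3 -0.7] grip 50.849679708480835
shift cm [-0.06 -0.07  0.37] rot [ 0.004 -0.005 -0.   ]
```

```bash
python3 -m handwheel '{"series": [[[0,0,0.2,0,0,0,0],[0,0,0.35,0,0,0,0],[0,0,0.35,0,0,0,0],[0,0,0.35,0,0,0,0.1],[0,0,0.35,0,0,0,0.2],[0,0,0.35,0,0,0,0.4],[0,0,0.35,0,0,0,0.7],[0,0,0.35,0,0,0,1],[0,0,0.35,0,0,0,1],[0,0,0.35,0,0,0,1],[0,0,0.35,0,0,0,1]]]}'; python3 - <<'E'
from h import *
from bench import eyes
goal(507.5,140,233,14.5)
b=eyes.snapshot("side")["img"][90:240,160:310,::-1]
cv2.imwrite("pics/c4.png",cv2.resize(b,None,fx=4,fy=4))
E
```

```text
time: 9.3
tool_pos: [508.0, 139.4, 101.8]
tcp_rot: [179.7, -0.2, 14.5]
ft_force: [0.2, 0.3, -0.6]
finger_gap: 85.1
grip_force: 0.0
from 9.3 [508.  139.4 101.8] [179.7  -0.2  14.5] gap 85.1 F [ 0.2  0.3 -0.6] grip 0.0
shift cm [ 2.000e-02 -1.000e-02 -1.312e+01] rot [ 0.004 -0.004 -0.   ]
```

View pics/c4.png

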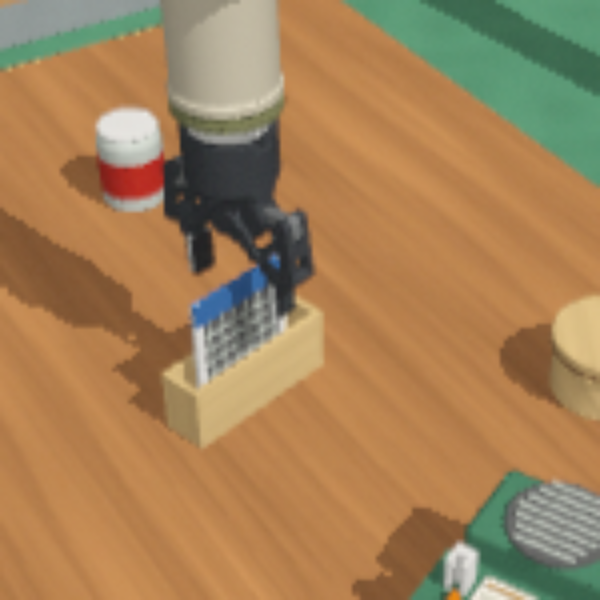

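c4 shows the screen standing in the caddy with the fingers open on both sides. I'll retreat straight up, slowly at first.

```bash
python3 -m handwheel '{"series": [[[0,0,-0.5,0,0,0,1],[0,0,-1,0,0,0,1],[0,0,-2,0,0,0,1],[0,0,-3,0,0,0,1],[0,0,-4,0,0,0,1],[0,0,-5,0,0,0,1],[0,0,-6.5,0,0,0,1],[0,0,-9,0,0,0,1],[0,0,-12,0,0,0,1],[0,0,-13,0,0,0,1],[0,0,-13,0,0,0,1]]]}'; python3 - <<'E'
from h import *
from bench import eyes
goal(474,-244.5,225,24.5)
s=eyes.snapshot("side");t=eyes.snapshot("top")
o=np.zeros((600,800,3),np.uint8)
o[:480,:400]=cv2.resize(s["img"][120:240,180:280,::-1],None,fx=4,fy=4)
o[:600,400:800]=cv2.resize(s["img"][180:330,235:335,::-1],None,fx=4,fy=4,interpolation=cv2.INTER_NEAREST)
cv2.imwrite("pics/c5.png",o); np.savez("side3.npz",**s); np.savez("top3.npz",**t)
E
```

```text
time: 10.72
tool_pos: [507.8, 139.9, 232.4]
tcp_rot: [179.7, -0.3, 14.5]
ft_force: [0.3, -0.2, -1.1]
finger_gap: 85.8
grip_force: 0.0
from 10.725 [507.8 139.9 232.4] [179.7  -0.3  14.5] gap 85.8 F [ 0.3 -0.2 -1.1] grip 0.0
shift cm [-12.89  36.37   0.84] rot [ 0.005 -0.005 -0.175]
```

View pics/c5.png

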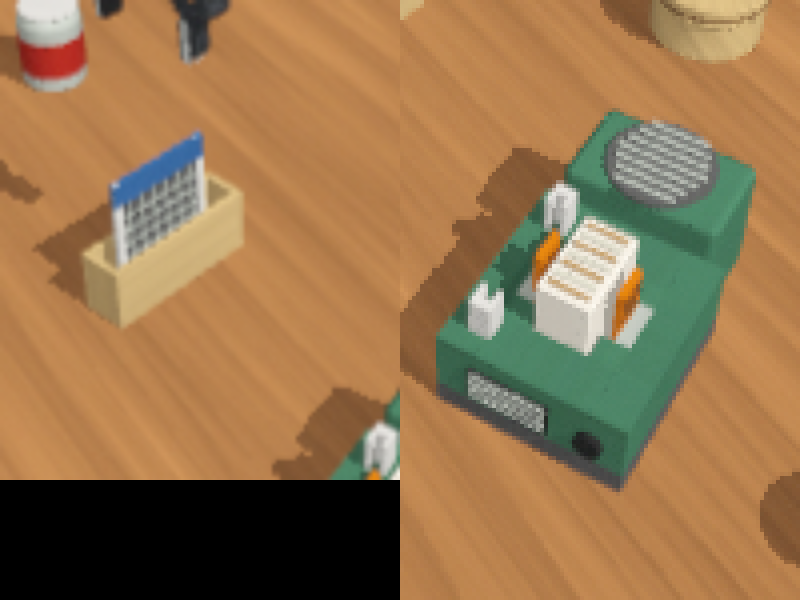

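c5 shows the screen standing in the caddy, leaning slightly, and the unit's slot empty. The cassette catches are at about (547,255) and (627,302) in the crop. I'll move over the cassette.

```bash
python3 -m handwheel '{"series": [[[-1,3,0,0,0,-0.02,1],[-3,8,0,0,0,-0.04,1],[-5,13,0,0,0,-0.06,1],[-7,19,0,0,0,-0.08,1],[-9,25,0,0,0,-0.11,1],[-11,31,0,0,0,-0.14,1],[-12.5,35,0,0,0,-0.17,1],[-12.9,36.4,1,0,0,-0.175,1],[-12.9,36.4,3,0.005,-0.005,-0.175,1],[-12.9,36.4,3,0.005,-0.005,-0.175,1],[-12.9,36.4,3,0.005,-0.005,-0.175,1]]]}'; python3 - <<'E'
from h import *
T=dict(np.load("top3.npz"));S=dict(np.load("side3.npz"))
s=lambda p:np.array([235,180])+(np.array(p)-[400,0])/4-.5
w=cast(S,s([(588,217),(638,241),(588,304),(536,288)]),112)[:,:2];print(w.round(),w.mean(0))
for b in((368-100,230,12,30),(285,240,15,30)):
    m=mask(S,(5,190,150),(18,255,255),b);p=pts(m);print(len(p),p.mean(0),cast(S,p.mean(0),92.5))
goal(474.3,-245.3,76,24.5)
E
```

```text
time: 12.2
tool_pos: [473.7, -243.4, 202.4]
tcp_rot: [-179.9, 0.1, 24.6]
ft_force: [-0.2, 0.3, 0.2]
finger_gap: 85.5
grip_force: 0.0
[[ 495. -215.]
 [ 510. -249.]
 [ 452. -272.]
 [ 432. -244.]] [ 472.04125459 -244.97970521]
34 [271.26470588 242.73529412] [[ 464.10578756 -212.0725124    92.5       ]]
41 [291.2195122  254.12195122] [[ 485.54772092 -271.18830275   92.5       ]]
from 12.2 [ 473.7 -243.4  202.4] [-1.799e+02  1.000e-01  2.460e+01] gap 85.5 F [-0.2  0.3  0.2] grip 0.0
shift cm [-0.    0.21 12.63] rot [-0.002  0.002  0.002]
```

```bash
python3 -m handwheel '{"series": [[[0,0.17,2,0,0,0,1],[0,0.17,5,0,0,0,1],[0,0.17,8,0,0,0,1],[0,0.17,9.5,0,0,0,1],[0,0.17,9.5,0,0,0,1],[0,0.17,9.5,0,0,0,1]]]}' 40; python3 - <<'E'
from h import *
from bench import eyes
goal(474,-245,76,24.5)
b=eyes.snapshot("side")["img"][190:300,235:335,::-1]
cv2.imwrite("pics/c6.png",cv2.resize(b,None,fx=5,fy=5))
E
```

```text
time: 12.95
tool_pos: [474.9, -246.9, 109.1]
tcp_rot: [179.9, 0.0, 24.5]
ft_force: [0.6, -0.5, 0.8]
finger_gap: 85.5
grip_force: 0.0
from 12.95 [ 474.9 -246.9  109.1] [179.9   0.   24.5] gap 85.5 F [ 0.6 -0.5  0.8] grip 0.0
shift cm [-0.   -0.22  3.31] rot [0.001 0.001 0.   ]
```

View pics/c6.png

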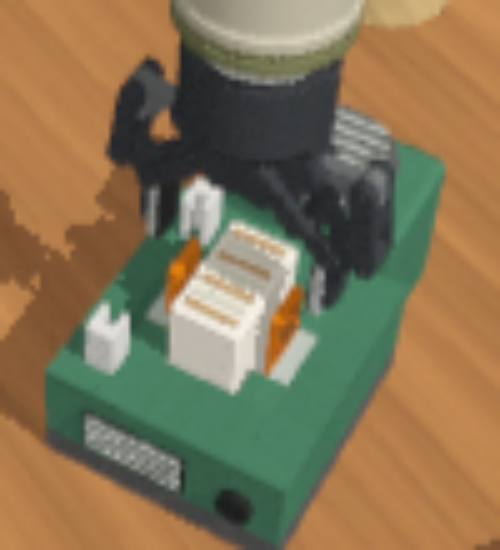

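In c6 the fingers straddle the cassette, with their tips at about (155,225) and (320,300) in the crop, just outside the orange pads. I'll descend and pinch.

```bash
python3 -m handwheel '{"series": [[[0,-0.15,1,0,0,0,1],[0,-0.15,2,0,0,0,1],[0,-0.15,3,0,0,0,1],[0,-0.15,3.2,0,0,0,1],[0,-0.15,3.2,0,0,0,1],[0,-0.15,3.2,0,0,0,1]]]}' 40; python3 -c "
from h import *
goal(474,-245,76,24.5)"
```

```text
time: 13.75
tool_pos: [473.8, -245.4, 76.2]
tcp_rot: [180.0, 0.1, 24.5]
ft_force: [-0.6, 0.1, 0.1]
finger_gap: 85.5
grip_force: 0.0
from 13.75 [ 473.8 -245.4   76.2] [1.80e+02 1.00e-01 2.45e+01] gap 85.5 F [-0.6  0.1  0.1] grip 0.0
shift cm [ 0.04 -0.02  0.02] rot [0.    0.001 0.   ]
```

```bash
python3 -m handwheel '{"series": [[[0,0,0,0,0,0,0.8],[0,0,0,0,0,0,0.6],[0,0,0,0,0,0,0.4],[0,0,0,0,0,0,0.3],[0,0,0,0,0,0,0.3],[0,0,0,0,0,0,0.3],[0,0,0,0,0,0,0.3],[0,0,0,0,0,0,0.3]]]}' 40; python3 -c "
from h import *
goal(474,-245,76,24.5)"
```

```text
time: 14.75
tool_pos: [474.8, -246.2, 78.3]
tcp_rot: [179.8, -0.0, 24.5]
ft_force: [-3.9, 0.9, 12.2]
finger_gap: 48.3
grip_force: 41.6
from 14.75 [ 474.8 -246.2   78.3] [179.8  -0.   24.5] gap 48.3 F [-3.9  0.9 12.2] grip 41.64340853691101
shift cm [-0.02 -0.15  0.23] rot [ 0.003 -0.     0.   ]
```

```bash
python3 -m handwheel '{"series": [[[0,0,-0.1,0,0,0,0.3],[0,0,-0.3,0,0,0,0.3],[0,0,-0.5,0,0,0,0.3],[0,0,-0.7,0,0,0,0.3]]]}' 40; python3 -c "
from h import *
goal(474,-245,76,24.5)"
```

```text
time: 15.25
tool_pos: [473.0, -245.0, 82.3]
tcp_rot: [-179.9, 0.1, 24.5]
ft_force: [1.8, -1.8, -5.3]
finger_gap: 48.0
grip_force: 42.2
from 15.25 [ 473.  -245.    82.3] [-1.799e+02  1.000e-01  2.450e+01] gap 48.0 F [ 1.8 -1.8 -5.3] grip 42.179920077323914
shift cm [0.09 0.04 0.63] rot [-0.001  0.002  0.   ]
```

```bash
python3 -m handwheel '{"series": [[[0,0,-0.3,0,0,0,0.3],[0,0,-0.6,0,0,0,0.3],[0,0,-1,0,0,0,0.3],[0,0,-1,0,0,0,0.3]]]}' 40; python3 - <<'E'
from h import *
from bench import eyes
goal(474,-245,76,24.5)
s=eyes.snapshot("side")
for b in((262,220,18,45),(280,230,25,45)):
    m=mask(s,(5,190,100),(18,255,255),b);p=pts(m);print(len(p),p.mean(0))
E
```

```text
time: 15.75
tool_pos: [473.7, -245.1, 93.4]
tcp_rot: [-180.0, 0.1, 24.5]
ft_force: [0.4, -0.6, -3.1]
finger_gap: 47.7
grip_force: 42.4
from 15.75 [ 473.7 -245.1   93.4] [-1.80e+02  1.00e-01  2.45e+01] gap 47.7 F [ 0.4 -0.6 -3.1] grip 42.441344261169434
shift cm [0.03 0.   1.74] rot [-0.     0.001  0.   ]
9 [273.11111111 238.66666667]
48 [287.52083333 256.9375    ]
```

```bash
python3 -m handwheel '{"series": [[[0,0,-0.5,0,0,0,0.3],[0,0,-1.2,0,0,0,0.3],[0,0,-2.2,0,0,0,0.3],[0,0,-3.4,0,0,0,0.3],[0,0,-4.8,0,0,0,0.3],[0,0,-6.3,0,0,0,0.3],[0,0,-8,0,0,0,0.3],[0,0,-9.7,0,0,0,0.3],[0,0,-11.4,0,0,0,0.3],[0,0,-12.8,0,0,0,0.3],[0,0,-13.6,0,0,0,0.3],[0,0,-14,0,0,0,0.3]]]}' 40; python3 -m handwheel '{"series": [[[0,0,0,0,0,0,0.3],[0,0,0,0,0,0,0.3],[0,0,0,0,0,0,0.3],[0,0,0,0,0,0,0.3]]]}'; python3 - <<'E'
from h import *
from bench import eyes
goal(474,-245,76,24.5)
for n in("side","top"):
    s=eyes.snapshot(n);np.savez(n+"5.npz",**s)
s=dict(np.load("side5.npz"))
m=mask(s,(0,0,110),(179,70,255),(250,150,70,100))
nn,l,st,c=cv2.connectedComponentsWithStats(m)
print([(st[i].tolist(),c[i].round(1)) for i in range(1,nn) if st[i,4]>15])
i=1+np.argmax(st[1:,4])
print(cv2.approxPolyDP(max(cv2.findContours((l==i).astype(np.uint8),0,2)[0],key=cv2.contourArea),1.5,True)[:,0].tolist())
m=mask(s,(5,190,80),(18,255,255),(255,150,60,100));nn,l,st,c=cv2.connectedComponentsWithStats(m);print("orange",[(st[i].tolist(),c[i].round(1)) for i in range(1,nn) if st[i,4]>5])
R=Ro.from_euler("z",24.5,degrees=True)
dz=167-20 
z0=20+(233-78.3)
cor=np.array([[x,y,z] for z in(0,92) for x,y in((35,20),(35,-20),(-35,-20),(-35,20))])
print("expected",proj(s,R.apply(cor)+[474,-245,z0]).round(1).tolist(),z0)
print("pads",proj(s,R.apply([[0,26,72.5],[0,-26,72.5]])+[474,-245,z0]).round(1))
E
```

```text
time: 17.3
tool_pos: [473.8, -245.2, 233.2]
tcp_rot: [-180.0, 0.1, 24.5]
ft_force: [0.1, -0.8, -3.8]
finger_gap: 47.8
grip_force: 42.5
time: 17.8
tool_pos: [473.6, -245.0, 232.5]
tcp_rot: [-180.0, 0.1, 24.5]
ft_force: [-0.1, -0.0, -3.8]
finger_gap: 47.9
grip_force: 42.5
from 17.8 [ 473.6 -245.   232.5] [-1.80e+02  1.00e-01  2.45e+01] gap 47.9 F [-0.1 -0.  -3.8] grip 42.47012436389923
shift cm [ 0.06  0.02 15.65] rot [-0.001  0.002  0.   ]
[([279, 150, 31, 4, 93], array([294.1, 151.2])), ([277, 155, 28, 7, 88], array([291.2, 158.7])), ([305, 182, 13, 11, 42], array([310.7, 186.2])), ([269, 191, 45, 51, 1084], array([286.5, 218.7])), ([266, 244, 9, 6, 35], array([270.3, 247. ]))]
[[286, 191], [273, 205], [272, 199], [269, 230], [271, 237], [273, 236], [282, 241], [294, 227], [303, 230], [310, 225], [313, 226], [310, 214], [301, 211], [296, 217], [293, 203], [281, 198], [283, 196], [292, 200], [290, 195], [285, 193]]
orange [([274, 196, 6, 7, 8], array([276.6, 198.9])), ([289, 209, 7, 21, 64], array([291.6, 220. ]))]
expected [[283.4, 216.6], [297.4, 222.8], [284.1, 241.1], [269.6, 234.2], [285.9, 189.9], [301.0, 196.1], [286.9, 214.3], [271.3, 207.4]] 174.7
pads [[276.1 203.5]
 [295.8 212. ]]
```

The cassette came out, and the load is steady at 3.8 N. I'll check that it's upright from its edges, the catch positions, and the bystanders.

```bash
python3 - <<'E'
from h import *
s=dict(np.load("side5.npz"));g=cv2.cvtColor(s["img"],cv2.COLOR_RGB2GRAY).astype(float)
m=mask(s,(0,0,110),(179,75,255),(262,185,55,60))>0
print("bottom rows",[(x,int(np.where(m[:243,x])[0].max())) for x in range(268,300,2) if m[:243,x].any()])
print("left cols",[(y,int(np.where(m[y])[0].min())) for y in range(200,240,3)])
print("g");print(s["img"][196:244:3,266:300:1].mean(2).astype(int))
for n in("side","top"):
    a=np.load(n+"0.npz")["img"].astype(int);b=np.load(n+"5.npz")["img"].astype(int);d=(abs(a-b).sum(2)>90).astype(np.uint8)
    nn,l,st,c=cv2.connectedComponentsWithStats(d);print(n,[st[i].tolist() for i in range(1,nn) if st[i,4]>12])
E
```

```text
bottom rows [(270, 235), (272, 237), (274, 238), (276, 238), (278, 239), (280, 240), (282, 241), (284, 240), (286, 237), (288, 235), (290, 232), (292, 229), (294, 227), (296, 228), (298, 229)]
left cols [(200, 272), (203, 272), (206, 272), (209, 271), (212, 271), (215, 271), (218, 271), (221, 270), (224, 270), (227, 270), (230, 269), (233, 269), (236, 265), (239, 278)]
g
[[134 134 132 129  74  45  44  51  49  41  40  37  51  95 129 165 170 167
  166 164 164 168 177 225 158  44  44  47  47  65  64  62  44  41]
 [131 133 134 133  87  50 118 135  65  43  88 107 169 181 185 221 174 164
  143 128 117 129 143 158 165 128  86  46  44  46  65  67  48  42]
 [134 131 129 128  69  55 127 128 124 146 206 195 130 119 129 157 170 167
  169 165 162 165 173 175 164 144 127  83  46  46  43  50  64  43]
 [135 136 134 131 103  78 140 172 235 229 208 205 215 217 224 231 217 173
  177 175 164 140 165 170 173 170 179 177  72  42  49  47  52  49]
 [135 136 137 135 139 184 236 238 236 204 192 173 164 183 215 228 216 208
  205 215 215 224 235 238 212 183 118  71 146 143  92  43  44  41]
 [134 132 132 135 141
[... 1604 characters left out ...]
9], [0, 58, 236, 187, 9605], [0, 61, 12, 28, 65], [145, 70, 7, 7, 28], [200, 73, 19, 5, 21], [126, 77, 31, 7, 115], [189, 152, 42, 35, 598], [44, 171, 16, 34, 137], [69, 172, 21, 52, 622], [62, 180, 8, 35, 104], [8, 201, 15, 2, 18], [52, 209, 8, 18, 54], [36, 212, 14, 12, 30], [0, 216, 56, 39, 1052], [57, 221, 21, 13, 132], [237, 228, 11, 8, 16], [220, 246, 23, 12, 113], [0, 249, 25, 6, 42], [0, 256, 27, 13, 198]]
top [[15, 173, 368, 211, 25924], [218, 186, 10, 28, 93], [214, 190, 9, 26, 69], [193, 195, 15, 27, 238], [282, 228, 14, 9, 65], [80, 270, 8, 6, 18], [0, 290, 13, 22, 136], [183, 326, 16, 8, 83], [0, 329, 10, 17, 84], [0, 347, 10, 12, 47], [1, 363, 7, 9, 22], [44, 372, 22, 12, 136]]
```

```bash
python3 -c "
from bench import r,status
s=status.sense();print(s['time'],s['qd'].round(2),s['finger_gap'],s['grip_force']);print(r.hand_in())"
```

```text
17.9 [-0.07 -0.18 -0.07 -0.03  0.    0.09] 47.48886196521732 42.46968448162079
the job is handed in; nothing more can be done
None
```

I handed the job in at 17.9 s: the screen is standing released in the caddy, and the cassette is held upright by its pinched catches, about 7 cm above the unit's highest point; I didn't touch the cup, round box or tin.

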